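# Slide the checker tray that fits into the game box and shut the lid

### The arm

A 6-joint arm with a two-finger parallel gripper is mounted at the origin on the work surface. World frame = base frame: x ahead of the robot, y to its left, z up, the work surface at z = 0. Lengths are in m, angles in rad, forces in N, time in s.
With the tool pointing down it reaches from about 0.3 to 0.875 m from the base axis. Payload 6.4 kg.
Tool frame: the origin (TCP) lies on the front face of the gripper's body, between the roots of the fingers; the fingertips stand 73 mm ahead of it and the grasp point (between the pads) lies ctrl.pinch_z ahead of it (ctrl.pinch_z is the distance from the TCP to the grasp point, in m); z points along the fingers, x is the direction in which the jaws open and shut, and the axes are right-handed (so a half turn about z gives the same grasp; the last joint's range is limited). The gripper opens to 85 mm and grips with 20 to 120 N. Pads are 22 mm wide; open, the fingers measure 114 mm over their backs; the gripper's body (76 mm by 85 mm) begins 54 mm behind the grasp point. The pads swing forward as they close: fully open they stand 13 mm farther back than shut.
Start: joints at [-1.344, 0.181, 1.607, -0, 1.354, -0.206], TCP at [0.241, -0.522, 0.304] pointing down, gripper open.
Joint ranges: [-2.99, 2.99], [-0.89, 2.07], [0.3, 2.58], [-1.14, 4.28], [0, 2.63], [-3.12, 3.12]. Speed limits (rad/s): [2.57, 2.57, 3.01, 3.14, 3.14, 3.14].

### API

Orientations are given as a unit quaternion [w, x, y, z].
In Python, from bench import ctrl gives the robot as it stands.
- The arm moves only by the tool move_arm, never from a script. Its argument "rows" is text: rows parted by semicolons, each of 7 numbers parted by spaces: the shift along the tool's x, y, z in cm, then the turn, a rotation vector about the tool's x, y, z in degrees, then the opening, from 0 (shut) to 1 (fully open). In form: x y z rx ry rz grip; .... A call has 1 to 20 rows; each row shifts and turns the commanded pose from where the row before left it, along the tool's axes as they then stand; what a row does not reach is not made up. A row lasts 1/10 s, in which the tool goes at most 50 mm and 8.59 degrees, less where a joint would pass 70% of its speed; a pose out of reach is approached as far as the arm can. A call with a gripper value outside its range is refused whole. The fingers move at their own pace and stop on an object; the grip force is fixed at half the most. Time passes only in rows, so rows that do not move let the fingers close. It gives the time, the measured TCP pose, the force and the opening at its end, in the units of the state.
- ctrl.get_obs(): the state, without advancing time (a new reading comes with each control period).
- ctrl.camera(name): name is "side" or "top" or "wrist"; returns a dict with "color" (384x512x3 uint8, blue, green, red), "fx", "fy", "cx", "cy" (pixels), "rvec" (rotation vector, rad) and "tvec" (3), from world to camera coordinates, as OpenCV has them. Camera axes: x right, y down, z forward; pixel columns grow to the right and rows downward; lengths in m; the calibration is good to about 2 mm. A picture is of the moment at which its call begins. There is no depth.
- ctrl.hand_in(): hands the job in, once; it reports no verdict.
Trained networks look in the newest picture that a camera, given by its name, has taken for a name from the list of things; names that differ only in an ending like _2 or _b are one class to them, and where a whole thing is asked for, a point or a joint stands for the part that bears it (a point fixed in the world has none). Each returns a list of dicts, best first, with "confidence" (0 to 1); they miss things now and then, are a little off and sometimes report something else, mostly with a low value. They report only what shows in the picture. A call takes as long as a camera call.
- ctrl.look_for(camera, query): "bbox" ([left, top, right, bottom] in pixels, round what is visible of it).
- ctrl.trace(camera, query): "region" (384x512 bool, what is visible of it) and "bbox" ([left, top, right, bottom] in pixels, round what is visible of it).
The state is a dict: "time_s": time; "q": joint angles; "dq": joint speeds; "joint_efforts": joint torques, N m; "eef_pos": TCP position; "eef_rot": TCP orientation; "wrist_force": force on the tool from outside, world axes, zero at the start; "torque": the same for the moment, N m; "opening": opening from 0.0 (shut) to 1.0 (fully open).
Only numpy, scipy, OpenCV 4.12 (cv2) and the standard library are available. Lean on these libraries where they do the work, as an engineer would, in place of code of your own. Each camera call takes 0.05 s, during which the arm holds its last target.

### The job

Of the three look-alike trays of red checkers, find the one whose width fits the empty bay of the blue game box (same width as the black-checker tray beside it) and slide it along the table into that bay, checkers first, until it is fully home; then shut the lid completely. Never lift or tip a tray, or the checkers would spill; the other two trays may be slid aside but stay on the table. Leave the red bowl, the dice-cup tin and the trivet where they are.

Things in the scene. Friction and masses are not known exactly. Their poses are not given: they have to be found in the camera images.
- tray_a: Loose pale-wood tray, 110 mm long (x), 62 wide (y), 36 high, walls 5, about 179 g. Origin: underside centre, z up. Red checkers on edge fill x 11 to 50 mm (37 high); the -x part is an empty finger well, x -50 to 6 mm, 52 wide inside, floor 4 mm up, 32 deep: fingers can hook in it to drag the tray. Starts with +x within 0.6 rad of world +y.
- tray_b: Loose pale-wood tray, 110 mm long (x), 76 wide (y), 36 high, walls 5, about 220 g. Origin: underside centre, z up. Red checkers on edge fill x 11 to 50 mm (37 high); the -x part is an empty finger well, x -50 to 6 mm, 66 wide inside, floor 4 mm up, 32 deep: fingers can hook in it to drag the tray. Starts with +x within 0.6 rad of world +y.
- tray_c: Loose pale-wood tray, 110 mm long (x), 90 wide (y), 36 high, walls 5, about 260 g. Origin: underside centre, z up. Red checkers on edge fill x 11 to 50 mm (37 high); the -x part is an empty finger well, x -50 to 6 mm, 80 wide inside, floor 4 mm up, 32 deep: fingers can hook in it to drag the tray. Starts with +x within 0.6 rad of world +y.
- tray_b_well (a point): Centre of the finger-well floor of tray_b, 22 mm from the tray's origin towards -x; axes as the tray.
- game_box: Fixed blue box, 118 mm deep (x), 178 wide (y), walls 44 high, 6 thick; origin underside centre. Two bottomless bays, 80 wide inside, 112 deep, open at -x (roughly world -y), back wall's inner face at x = 53. The bay at y = +43 holds a fixed 76 mm wide tray of black checkers; the bay at y = -43 is empty: a tray slides in over the table along the box's +x.
- bay_home (a point): Where the right tray's origin must end: centre of the empty bay at table height (x = -2, y = -43 mm in the box). The tray then nearly touches the back wall, its rear end is flush with the box front, and its x is along the box's x.
- bay_well (a point): Where the centre of the right tray's well floor is when it is home (x = -24, y = -43 mm in the box, 4 mm up).
- bay_mouth (a point): Middle of the empty bay's opening, at table height, in the plane of the box front (x = -59, y = -43 mm in the box). Flared lips beside it stick out to x = -74 mm and widen the entry by about 5 mm on each side.
- lid_hinge_mid (a point): Middle of the lid's hinge line on the box's back rim (x = 59, y = 0, 46 mm up); the axis is the box's y. The lid is a flat light blue panel, 118 mm from hinge to free edge, 178 wide, 6 thick, no handle; shut, it lies from 46 to 52 mm up.
- lid_edge (a point): Middle of the lid's free edge, 118 mm from the hinge.
- lid (a joint): Lid angle in rad: 0 shut (level, its stop), 1.57 straight up, at most 1.95, leaning back. Starts at 1.6 to 1.9 and stays where it is left: the stiff hinge takes about 2 N at the free edge. Push it over from behind (the box's +x side), then press it down.
- bowl: Red ceramic bowl, loose, 110 mm across the rim, 50 mm high, 400 g; origin under its centre.
- dice_tin: Round steel tin with three dice cups standing out of it, loose, 84 mm across, 120 mm high with the cups, 500 g; origin under its centre.
- trivet: Teal hexagonal trivet, loose, 130 mm across flats, 150 mm across corners, 10 mm thick; origin under its centre.

How it is judged:
On the way:
1. the 76 mm tray (tray_b) is fully home in the empty bay, checkers first, while the lid is still open (horizontal distance between tray_b and bay_home below 0.006 m and horizontal distance between tray_b_well and bay_well below 0.006 m and height (world z) of tray_b below 0.004 m and value of joint lid above 0.8 rad), for 0.2 s.
At the end, for the whole second after the job is handed in: tray_b lies flat in the empty bay, checkers at the back wall, its origin within 6 mm of bay_home and its well within 6 mm of bay_well; the lid is shut (below 0.05 rad); tray_a and tray_c lie flat on the table, and all trays are at rest (horizontal distance between tray_b and bay_home below 0.006 m and horizontal distance between tray_b_well and bay_well below 0.006 m and height (world z) of tray_b below 0.004 m and value of joint lid below 0.05 rad and angle between tray_b's own z axis and vertical below 0.05 rad and height (world z) of each of tray_a, tray_c below 0.005 m and angle between each of tray_a, tray_c's own z axis and vertical below 0.06 rad and linear speed of each of tray_a, tray_c, tray_b below 0.01 m/s); the robot touches nothing.
It fails at once if a tray is lifted more than 12 mm off the table or tipped more than 0.2 rad (height (world z) of any of tray_a, tray_b, tray_c above 0.012 m or angle between any of tray_a, tray_b, tray_c's own z axis and vertical above 0.2 rad).
It fails at once if the bowl, the tin or the trivet is moved more than 20 mm (distance of any of bowl, dice_tin, trivet from where it was at the start of the episode above 0.02 m).
It also fails if it takes over 72 s, if anything falls off the work surface, if the arm or the gripper's body presses on something with over 40 N, if the wrist force passes 120 N, or if a joint passes its speed limit or range.

## Working session

There is one attempt and no reset: what is moved stays moved. The work goes in short steps, Python scripts to look and compute and a tool call to move; the robot and the scene stay as the last step left them, time stands still between calls to the robot, and variables do not carry over. Pictures are saved under pics/ and viewed, and the job is handed in when it is done.

Besides the shell and the picture viewer there is one more tool, called as a command line: name --argument value ..., lists and objects as JSON in quotes. move_arm: Moves the arm, as the interface text tells. Its arguments: {"type":"object","properties":{"rows":{"type":"string"}},"required":["rows"]}

```bash
ls; mkdir -p pics; python3 - <<'E'
from bench import ctrl
import cv2,numpy as np
for n in ['top','side','wrist']:
    c=ctrl.camera(n); cv2.imwrite(f'pics/{n}0.png',c['color'])
    print(n,[c[k] for k in('fx','fy','cx','cy')],np.round(c['rvec'],4),np.round(c['tvec'],4))
    for q in ['tray_a','game_box','lid','bowl','dice_tin','trivet']:
        print(q,[(np.round(d['bbox']).tolist(),round(d['confidence'],2)) for d in ctrl.look_for(n,q)][:4])
o=ctrl.get_obs();print(o,ctrl.pinch_z)
E
```

```text
pics
top [370.92141847290344, 370.92141847290344, 254.58892028895943, 186.50565501866095] [ 2.1715 -2.2017  0.1099] [-0.0334  0.554   1.1782]
tray_a [([225.0, 165.0, 268.0, 203.0], 0.76), ([266.0, 204.0, 306.0, 241.0], 0.74), ([317.0, 157.0, 358.0, 182.0], 0.69)]
game_box [([122.0, 172.0, 189.0, 233.0], 0.77)]
lid [([125.0, 171.0, 145.0, 234.0], 0.91), ([268.0, 205.0, 310.0, 242.0], 0.21)]
bowl [([122.0, 173.0, 190.0, 236.0], 0.44)]
dice_tin [([193.0, 112.0, 221.0, 146.0], 0.77)]
trivet [([334.0, 221.0, 376.0, 263.0], 0.79)]
side [381.1417777696946, 381.1417777696946, 253.66285268152873, 196.41427970896765] [ 2.3577 -0.5062  0.184 ] [-0.5128  0.2058  0.8061]
tray_a [([238.0, 189.0, 273.0, 234.0], 0.71), ([204.0, 245.0, 250.0, 302.0], 0.66), ([306.0, 278.0, 371.0, 345.0], 0.65), ([302.0, 192.0, 351.0, 235.0], 0.61)]
game_box [([151.0, 86.0, 240.0, 174.0], 0.88)]
lid [([154.0, 86.0, 219.0, 137.0], 0.98), ([151.0, 86.0, 240.0, 177.0], 0.43)]
bowl [([302.0, 194.0, 349.0, 234.0], 0.73), ([305.0, 278.0, 370.0, 343.0], 0.39)]
dice_tin [([279.0, 121.0, 314.0, 172.0], 0.71)]
trivet []
wrist [
[... 201 characters left out ...]
 243.0, 77.0], 0.66)]
{'time_s': 1.05, 'q': array([-1.34427689e+00,  1.80749810e-01,  1.60697890e+00,  2.04136775e-05,
        1.35379573e+00, -2.06266985e-01]), 'dq': array([ 0.00093549, -0.00100958,  0.00194788, -0.00074954, -0.00024782,
        0.00061043]), 'joint_efforts': array([-1.49050416e-04, -4.44856381e+01, -3.51682663e+01, -4.32053275e-04,
        5.41348109e-04, -1.24422661e-05]), 'eef_pos': array([ 0.24119979, -0.52199399,  0.30392692]), 'eef_rot': array([ 1.67541355e-05,  8.42436334e-01, -5.38795900e-01,  3.13380966e-05]), 'wrist_force': array([-1.20591249,  0.14893309,  0.45006564]), 'torque': array([-0.01417872, -0.01395342, -0.06521963]), 'opening': 1.00200186444397} 0.0539
```

```bash
python3 - <<'E'
import cv2
a=cv2.imread('pics/top0.png');cv2.imwrite('pics/top0z.png',cv2.resize(a[90:290,100:400],None,fx=2.66,fy=2.66,interpolation=cv2.INTER_CUBIC))
a=cv2.imread('pics/side0.png');cv2.imwrite('pics/side0z.png',cv2.resize(a[70:370,120:420],None,fx=2,fy=2,interpolation=cv2.INTER_CUBIC))
E
```

```text
(no output)
```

View pics/top0z.png

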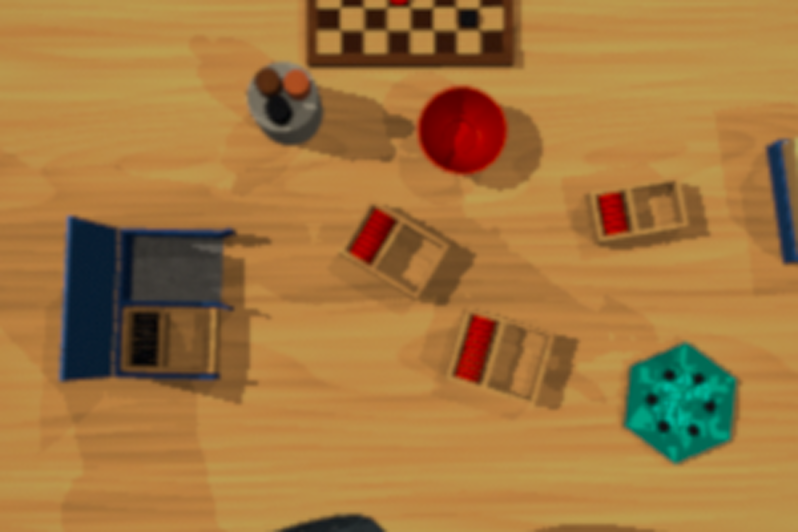

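View pics/side0z.png

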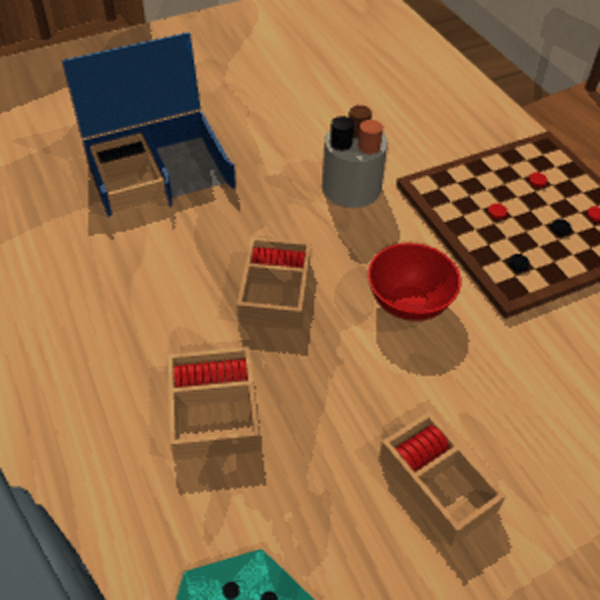

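```bash
python3 - <<'E'
from bench import ctrl
import cv2,numpy as np,pickle
D={}
for n in ['top','side']:
    c=ctrl.camera(n); im=c['color'].copy(); L=[]
    for q in ['tray_a','game_box','lid']:
        t=ctrl.trace(n,q); D[n,q]=[(d['region'],d['confidence']) for d in t]
        for d in t:
            if d['confidence']<.5: continue
            cs,_=cv2.findContours(d['region'].astype(np.uint8),0,1)
            L.append((cs,(0,255,0) if q[0]=='t' else (0,255,255) if q[0]=='g' else (255,0,255)))
            print(n,q,d['bbox'],d['confidence'],d['region'].sum())
    D[n]=c
    w=im[90:290,100:400] if n=='top' else im[70:370,120:420]
    s=2.66 if n=='top' else 2
    off=np.array([100,90]) if n=='top' else np.array([120,70])
    z=cv2.resize(w,None,fx=s,fy=s,interpolation=cv2.INTER_CUBIC)
    for cs,col in L: cv2.drawContours(z,[((k-off)*s).astype(int) for k in cs],-1,col,1)
    cv2.imwrite(f'pics/{n}1.png',z)
pickle.dump(D,open('d.pkl','wb'))
E
```

```text
top tray_a [122.6, 173.3, 187.4, 233.7] 0.65 3445
top tray_a [316.8, 157.4, 359.8, 178.7] 0.62 707
top tray_a [264.6, 205.2, 307.2, 242.0] 0.61 1003
top tray_a [225.5, 166.6, 266.7, 201.4] 0.57 848
top game_box [121.5, 173.0, 190.0, 232.0] 0.59 3483
top lid [122.3, 173.1, 145.2, 233.8] 0.68 1167
top lid [258.7, 120.4, 289.9, 155.2] 0.64 856
side tray_a [236.0, 188.8, 274.6, 232.1] 0.93 1389
side tray_a [202.5, 243.3, 249.0, 301.7] 0.65 2264
side tray_a [305.3, 276.4, 369.3, 345.0] 0.56 2204
side lid [153.5, 87.5, 221.0, 138.6] 0.85 2512
```

View pics/top1.png

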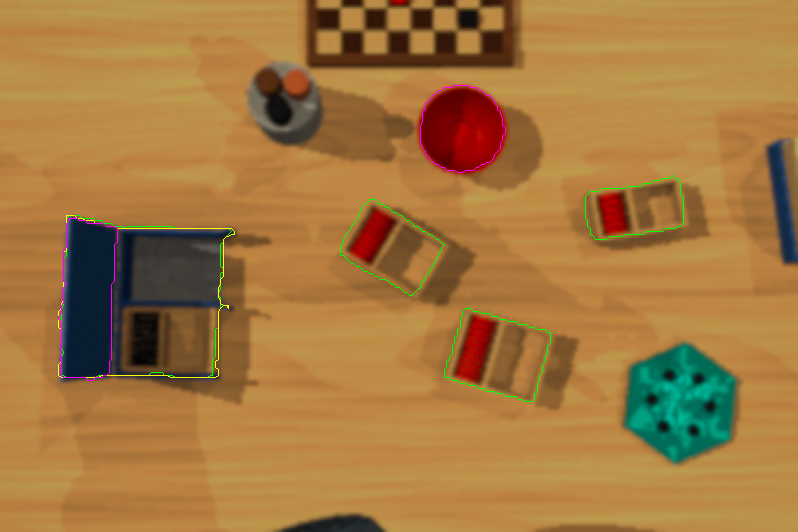

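View pics/side1.png

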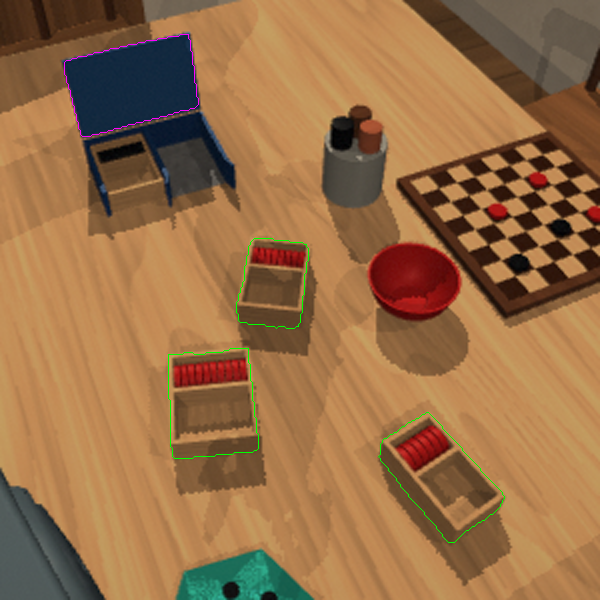

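```bash
cat > h.py <<'E'
import cv2,numpy as np
from scipy.optimize import minimize
def proj(c,P):
    p,_=cv2.projectPoints(np.asarray(P,float).reshape(-1,3),np.array(c['rvec'],float),np.array(c['tvec'],float),np.array([[c['fx'],0,c['cx']],[0,c['fy'],c['cy']],[0,0,1.]]),None)
    return p[:,0]
def W(p,P):
    P=np.asarray(P,float);cs,s=np.cos(p[2]),np.sin(p[2])
    return np.c_[p[0]+cs*P[:,0]-s*P[:,1],p[1]+s*P[:,0]+cs*P[:,1],P[:,2]]
def cube(x0,x1,y0,y1,z0,z1): return np.array([[x,y,z] for x in(x0,x1) for y in(y0,y1) for z in(z0,z1)])
S=8
def hullmask(c,pts,off,shape):
    uv=(proj(c,pts)-off+.5)*S-.5
    m=np.zeros((shape[0]*S,shape[1]*S),np.uint8)
    cv2.fillConvexPoly(m,cv2.convexHull(np.round(uv*16).astype(np.int32)),1,shift=4)
    return m
def miss(c,mask,hulls,pad=12):
    ys,xs=np.nonzero(mask);x0,x1,y0,y1=xs.min()-pad,xs.max()+pad,ys.min()-pad,ys.max()+pad
    x0=max(x0,0);y0=max(y0,0)
    g=mask[y0:y1,x0:x1]
    m=np.zeros((g.shape[0]*S,g.shape[1]*S),np.uint8)
    for h in hulls: m|=hullmask(c,h,np.array([x0,y0]),g.shape)
    a=cv2.resize(m.astype(np.float32),g.shape[::-1],interpolation=cv2.INTER_AREA)
    return np.abs(a-g).sum()
def ray(c,u,v,z):
    R,_=cv2.Rodrigues(np.array(c['rvec'],float));t=np.array(c['tvec'],float).ravel()
    d=R.T@np.array([(u-c['cx'])/c['fx'],(v-c['cy'])/c['fy'],1]);o=-R.T@t
    return o+d*(z-o[2])/d[2]
def fit(f,x0,step):
    x0=np.array(x0,float);n=len(x0)
    best=None
    for k in range(3):
        sim=np.vstack([x0]+[x0+np.eye(n)[i]*step[i]*(1 if k%2==0 else -.5) for i in range(n)])
        r=minimize(f,x0,method='Nelder-Mead',options=dict(initial_simplex=sim,xatol=1e-5,fatol=1e-3,maxiter=400))
        x0=r.x
    return r.x,r.fun
def tray_pts(p,w): return W(p,cube(-.055,.055,-w/2,w/2,0,.036))
def fit_tray(views,w,p0):
    return fit(lambda p:sum(miss(c,m,[tray_pts(p,w)])/np.sqrt(m.sum()) for c,m in views),p0,[.02,.02,.2])
def lid_pts(p,t):
    out=[]
    for d in(0,.118):
        for th in(0,.006):
            for y in(-.089,.089):
                out.append([.059-d*np.cos(t)+th*np.sin(t),y,.046+d*np.sin(t)+th*np.cos(t)])
    return W(p,np.array(out))
def box_pts(p): return W(p,cube(-.059,.059,-.089,.089,0,.044))
E
cat > f.py <<'E'
from h import *
import pickle
D=pickle.load(open('d.pkl','rb'))
ct,cs=D['top'],D['side']
mt=[m for m,_ in D['top','tray_a'][1:4]]; ms=[m for m,_ in D['side','tray_a'][:3]]
pairs=[('mid',mt[2],ms[0]),('near',mt[1],ms[1]),('far',mt[0],ms[2])]
for n,a,b in pairs:
    ys,xs=np.nonzero(a);q=ray(ct,xs.mean(),ys.mean(),.02)
    for w in(.062,.076,.090):
        p,f=fit_tray([(ct,a),(cs,b)],w,[q[0],q[1],1.5])
        print(n,w,np.round(p,4),round(f,2))
gm=D['top','game_box'][0][0];lt=D['top','lid'][0][0];ls=D['side','lid'][0][0]
ys,xs=np.nonzero(gm);q=ray(ct,xs.mean()+8,ys.mean(),.02)
def f(p): return miss(ct,gm,[box_pts(p),lid_pts(p,p[3])])/60+miss(ct,lt,[lid_pts(p,p[3])])/35+miss(cs,ls,[lid_pts(p,p[3])])/50
p,v=fit(f,[q[0],q[1],1.55,1.75],[.02,.02,.1,.1]);print('box',np.round(p,4),v)
for n,c in(('top',ct),('side',cs)):
    im=cv2.resize(c['color'],None,fx=4,fy=4,interpolation=cv2.INTER_CUBIC)
    for P in (W(p,cube(-.059,.059,-.089,.089,.044,.044)[::2][[0,1,3,2]]),W(p,cube(-.059,.053,-.083,-.003,.044,.044)[::2][[0,1,3,2]]),W(p,cube(-.059,.053,-.083,-.003,0,0)[::2][[0,1,3,2]]),lid_pts(p,p[3])[[0,1,5,4]]):
        cv2.polylines(im,[((proj(c,P)+.5)*4).astype(int)],True,(0,255,255),1)
    o=(110,160) if n=='top' else (140,75)
    cv2.imwrite(f'pics/{n}box.png',im[o[1]*4:o[1]*4+440,o[0]*4:o[0]*4+480])
E
python3 f.py
```

```text
mid 0.062 [ 0.5622 -0.0187  0.9066] 12.03
mid 0.076 [ 0.5628 -0.0183  1.0276] 4.2
mid 0.09 [ 0.5621 -0.0177  1.0779] 13.66
near 0.062 [ 0.4311 -0.1456  1.5486] 25.37
near 0.076 [ 0.4287 -0.1442  1.2614] 13.0
near 0.09 [ 0.4316 -0.1451  1.263 ] 2.79
far 0.062 [ 0.6067 -0.3174  1.7276] 3.65
far 0.076 [ 0.6115 -0.3164  1.7354] 16.1
far 0.09 [ 0.618  -0.3155  1.746 ] 29.97
box [0.5013 0.2529 1.5465 1.7124] 6.045595169067383
```

```bash
python3 -c "
import cv2,numpy as np
a=cv2.imread('pics/topbox.png');b=cv2.imread('pics/sidebox.png');cv2.imwrite('pics/bx.png',np.vstack([a,b])[:, :])
c=np.hstack([a,b]);cv2.imwrite('pics/bx.png',cv2.resize(c,(800,366)))"
```

```text
(no output)
```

View pics/bx.png

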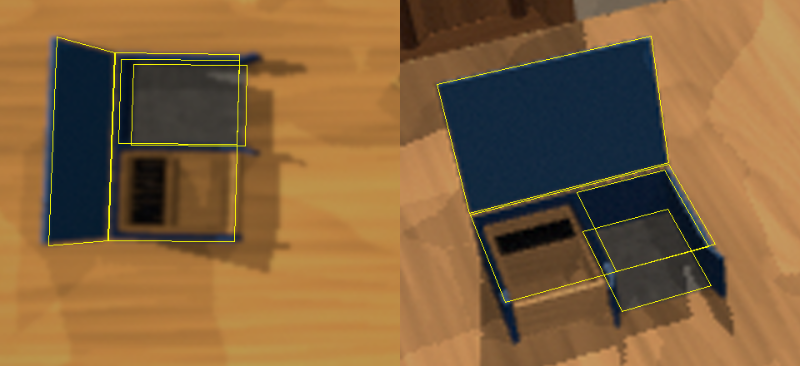

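move_arm --rows "-2.1 -3.28 0.5 0 0 0 0.45;-2.1 -3.28 0.5 0 0 0 0.45;-2.1 -3.28 0.5 0 0 0 0.45;-2.1 -3.28 0.5 0 0 0 0.45;-2.1 -3.28 0.5 0 0 0 0.45;-2.1 -3.28 0.5 0 0 0 0.45;-2.1 -3.28 0.5 0 0 0 0.45;-2.1 -3.28 0.5 0 0 0 0.45;-2.1 -3.28 0.5 0 0 0 0.45;-2.1 -3.28 0.5 0 0 0 0.45;-2.1 -3.28 0.5 0 0 0 0.45;-2.1 -3.28 0.5 0 0 0 0.45;-2.1 -3.28 0.5 0 0 0 0.45;-2.1 -3.28 0.5 0 0 0 0.45"

```text
time_s: 2.85
eef_pos: [0.5355, -0.061, 0.2339]
eef_rot: [-0.0, 0.842, -0.539, 0.0]
wrist_force: [0.4, -1.2, 0.0]
opening: 0.453
```

move_arm --rows "0 0 0 0 0 8 0.45;0 0 0 0 0 8 0.45;0 0 0 0 0 8 0.45;0 0 0 0 0 8 0.45;0 0 0 0 0 8 0.45;0 0 0 0 0 8 0.45;0 0 0 0 0 8 0.45;0 0 0 0 0 0 0.45"

```text
time_s: 3.65
eef_pos: [0.5348, -0.0625, 0.2339]
eef_rot: [0.0, -0.49, 0.872, -0.0]
wrist_force: [-0.5, 0.9, -0.7]
opening: 0.45
```

```bash
cat > d.py <<'E'
import sys,numpy as np
from bench import ctrl
from scipy.spatial.transform import Rotation as R
o=ctrl.get_obs();q=o['eef_rot'];r=R.from_quat([q[1],q[2],q[3],q[0]])
x=r.as_matrix();print('t',o['time_s'],'pos',np.round(o['eef_pos'],4),'yaw',round(float(np.arctan2(x[1,0],x[0,0])),4),'zaxis',np.round(x[:,2],3),'F',np.round(o['wrist_force'],1),'open',round(o['opening'],3),'q',np.round(o['q'],2))
if len(sys.argv)>4:
    a=list(map(float,sys.argv[1:5]))
    t=R.from_euler('z',a[3]).as_matrix()@np.diag([1,-1,-1.])
    print('shift cm in tool now',np.round(100*x.T@(np.array(a[:3])-o['eef_pos']),2),'rot deg',np.round(np.degrees(R.from_matrix(x.T@t).as_rotvec()),2))
    print('shift cm after rot',np.round(100*t.T@(np.array(a[:3])-o['eef_pos']),2))
E
python3 d.py .5357 -.0632 .15 -2.114
```

```text
t 3.65 pos [ 0.5348 -0.0625  0.2339] yaw -2.1165 zaxis [ 0. -0. -1.] F [-0.5  0.9 -0.7] open 0.45 q [-0.34  0.17  1.76 -0.    1.2   1.78]
shift cm in tool now [ 0.01 -0.11  8.39] rot deg [-0.01  0.   -0.15]
shift cm after rot [ 0.01 -0.12  8.39]
```

move_arm --rows "0 -0.1 3 0 0 0 0.45;0 0 3 0 0 0 0.45;0 0 3 0 0 0 0.45;0 0 2 0 0 0 0.45;0 0 0 0 0 0 0.45"

```text
time_s: 4.15
eef_pos: [0.5335, -0.0623, 0.1209]
eef_rot: [-0.002, -0.492, 0.87, 0.002]
wrist_force: [0.2, -0.2, 0.4]
opening: 0.45
```

```bash
cat > pic.py <<'E'
import sys,cv2,numpy as np
from bench import ctrl
k=sys.argv[1];z=[]
for n in sys.argv[2:]:
    z.append(ctrl.camera(n)['color'])
im=np.hstack(z)
cv2.imwrite(f'pics/{k}.png',cv2.resize(im,None,fx=(800/im.shape[1]),fy=800/im.shape[1]))
E
python3 pic.py w1 wrist side;python3 d.py
```

```text
t 4.25 pos [ 0.5357 -0.0631  0.1242] yaw -2.1133 zaxis [-0.  0. -1.] F [-0.2 -0.4  0.6] open 0.452 q [-0.34  0.34  1.82  0.    0.98  1.78]
```

View pics/w1.png

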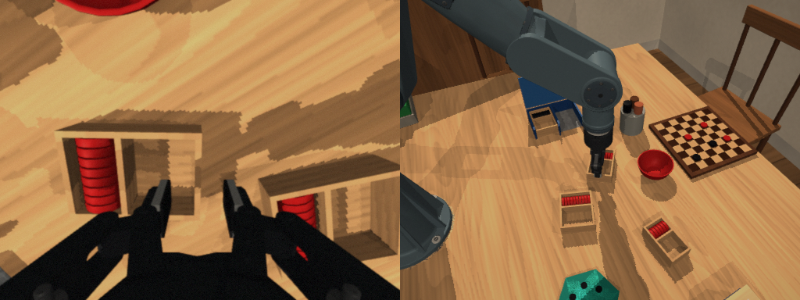

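move_arm --rows "0 0 2 0 0 0 0.45;0 0 2.1 0 0 0 0.45;0 0 0 0 0 0 0.3;0 0 0 0 0 0 0.2;0 0 0 0 0 0 0.1;0 0 0 0 0 0 0;0 0 0 0 0 0 0;0 0 0 0 0 0 0"

```text
time_s: 5.05
eef_pos: [0.537, -0.0635, 0.0848]
eef_rot: [0.001, -0.491, 0.871, -0.001]
wrist_force: [-1.0, 0.3, 7.4]
opening: 0.037
```

```bash
python3 pic.py w2 wrist side;python3 d.py
```

```text
t 5.15 pos [ 0.537  -0.0635  0.0848] yaw -2.1151 zaxis [ 0.003 -0.001 -1.   ] F [ 0.2 -0.6  7. ] open 0.044 q [-0.34  0.41  1.83 -0.    0.9   1.78]
```

View pics/w2.png

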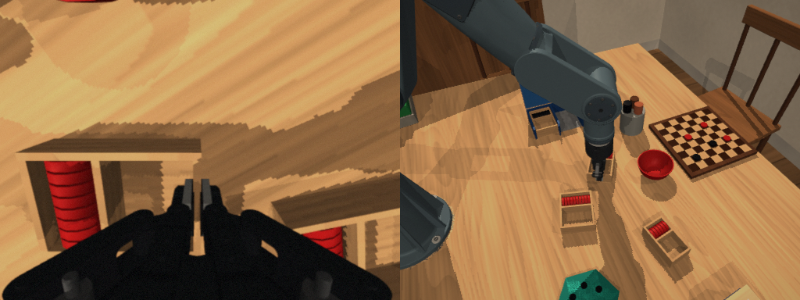

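move_arm --rows "0 0 0 0 0 -2.5 0;0 0 0 0 0 -5 0;0 0 0 0 0 -5 0;0 0 0 0 0 -5 0;0 0 0 0 0 -5 0;0 0 0 0 0 -5 0;0 0 0 0 0 -2.3 0;0 0 0 0 0 0 0;0 0 0 0 0 0 0"

```text
time_s: 6.05
eef_pos: [0.5373, -0.0635, 0.0848]
eef_rot: [0.001, -0.698, 0.716, -0.002]
wrist_force: [1.9, 1.1, 6.2]
opening: 0.046
```

```bash
python3 d.py .5394 .0494 .0835 -1.595;python3 pic.py w3 wrist top
```

```text
t 6.05 pos [ 0.5373 -0.0635  0.0848] yaw -1.5952 zaxis [ 0.004 -0.001 -1.   ] F [1.9 1.1 6.2] open 0.046 q [-0.34  0.41  1.83  0.    0.9   1.26]
shift cm in tool now [-11.29   0.07   0.12] rot deg [-0.24 -0.06 -0.01]
shift cm after rot [-11.29   0.07   0.13]
```

View pics/w3.png

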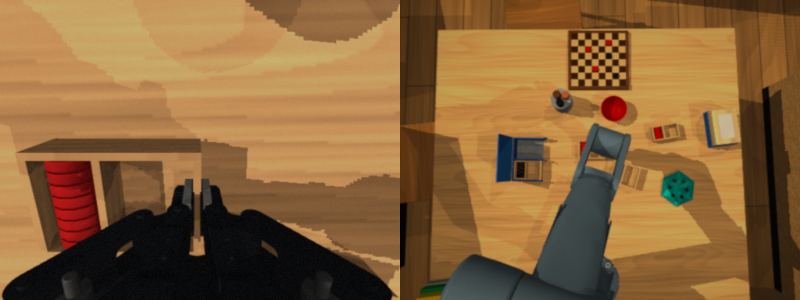

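move_arm --rows "-1 0 0 0 0 0 0;-1.7 0 0 0 0 0 0;-1.7 0 0 0 0 0 0;-1.7 0 0 0 0 0 0;-1.7 0 0 0 0 0 0;-1.7 0.1 0 0 0 0 0;-1.2 0 0 0 0 0 0;-0.6 0 0 0 0 0 0;0 0 0 0 0 0 0;0 0 0 0 0 0 0"

```text
time_s: 7.15
eef_pos: [0.5389, 0.0506, 0.0848]
eef_rot: [0.001, -0.699, 0.716, -0.001]
wrist_force: [0.0, 2.0, 8.8]
opening: 0.043
```

```bash
python3 d.py .5394 .0494 .0835 -1.595;python3 - <<'E'
from bench import ctrl
import cv2,pickle
D={}
for n in('wrist','side','top'):
    D[n]=ctrl.camera(n);cv2.imwrite(f'pics/{n}4.png',D[n]['color'])
    t=ctrl.trace(n,'tray_b');D[n,'t']=t
    print(n,[(d['bbox'],d['confidence']) for d in t])
pickle.dump(D,open('d4.pkl','wb'))
E
```

```text
t 7.15 pos [0.5389 0.0506 0.0848] yaw -1.5949 zaxis [ 0.004  0.    -1.   ] F [0.  2.  8.8] open 0.043 q [-0.13  0.41  1.82  0.    0.9   1.47]
shift cm in tool now [ 0.11 -0.05  0.13] rot deg [-0.22  0.01  0.01]
shift cm after rot [ 0.11 -0.06  0.13]
wrist [([457.2, 294.5, 512.0, 382.0], 0.8), ([19.1, 181.4, 257.6, 329.2], 0.66)]
side [([306.6, 275.8, 370.3, 345.1], 0.87), ([208.6, 164.8, 250.4, 203.3], 0.64), ([203.0, 245.3, 249.3, 298.3], 0.61)]
top [([317.1, 157.2, 358.0, 182.1], 0.96), ([267.8, 205.2, 308.2, 243.3], 0.88)]
```

View pics/wrist4.png

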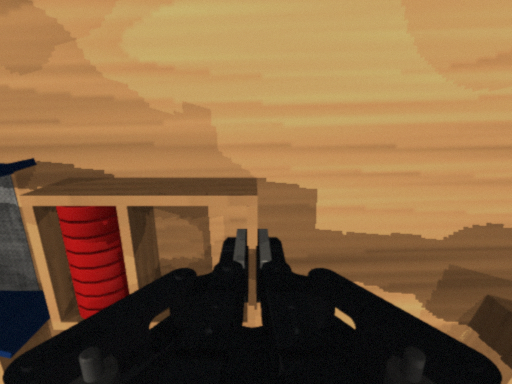

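View pics/side4.png

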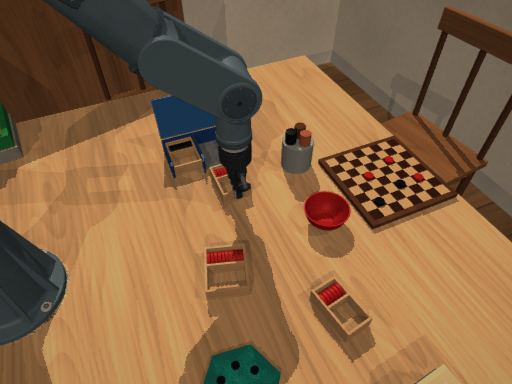

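```bash
cat > ov.py <<'E'
import sys
from h import *
from bench import ctrl
box=np.array([.5013,.2529,1.5465])
def ov(tag,tp,c=None):
    c=c or ctrl.camera('wrist')
    im=cv2.resize(c['color'],None,fx=1.5,fy=1.5,interpolation=cv2.INTER_CUBIC)
    def pl(P,col): cv2.polylines(im,[((proj(c,P)+.5)*1.5*16-8).astype(int)],True,col,1,cv2.LINE_AA,4)
    def rect(p,x0,x1,y0,y1,z): return W(p,[[x0,y0,z],[x1,y0,z],[x1,y1,z],[x0,y1,z]])
    for z in(0,.036): pl(rect(tp,-.055,.055,-.038,.038,z),(0,255,0))
    pl(rect(tp,-.05,.006,-.033,.033,.036),(0,255,0))
    for y in(-.086,0): pl(rect(box,-.059,.059,y-.003,y+.003,.044),(0,255,255)); pl(rect(box,-.059,.059,y-.003,y+.003,0),(255,255,0))
    cv2.imwrite(f'pics/{tag}.png',im)
if __name__=='__main__':
    o=ctrl.get_obs();p=o['eef_pos'];off=float(sys.argv[2])
    yaw=1.5465
    # grip point in tray: (-.0525, off)
    tp=[p[0]+.0525*np.cos(yaw)+off*np.sin(yaw),p[1]+.0525*np.sin(yaw)-off*np.cos(yaw),yaw]
    print(np.round(tp,4));ov(sys.argv[1],tp)
E
python3 ov.py ov4 0
```

```text
[0.5401 0.103  1.5465]
```

View pics/ov4.png

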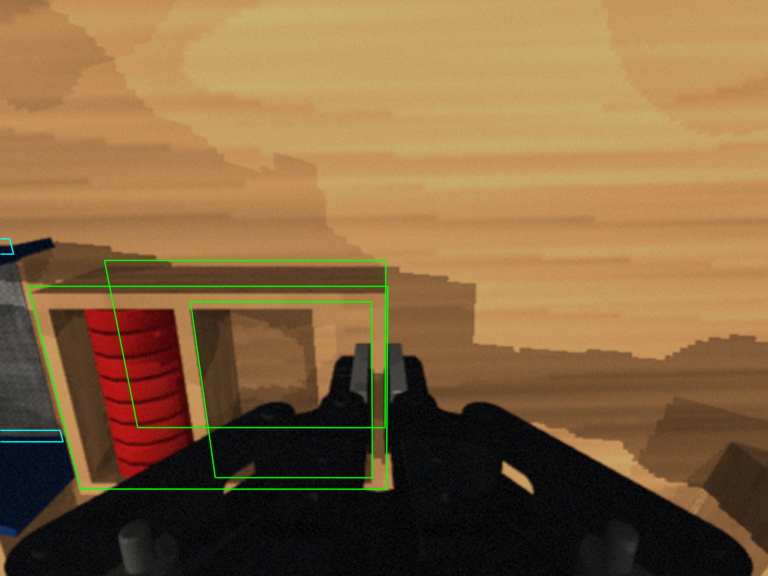

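move_arm --rows "-0.5 -0.15 0 0 0 0 0;-1 0 0 0 0 0 0;-1 0 0 0 0 0 0;-1 0 0 0 0 0 0;-1 0 0 0 0 0 0;-0.5 0 0 0 0 0 0;0 0 0 0 0 0 0;0 0 0 0 0 0 0"

```text
time_s: 8.3
eef_pos: [0.5416, 0.1002, 0.0848]
eef_rot: [0.001, -0.698, 0.716, -0.001]
wrist_force: [-0.5, -0.3, 8.6]
opening: 0.045
```

```bash
python3 d.py; python3 ov.py ov5 0.001
```

```text
t 8.3 pos [0.5416 0.1002 0.0848] yaw -1.5951 zaxis [ 0.004 -0.    -1.   ] F [-0.5 -0.3  8.6] open 0.045 q [-0.03  0.43  1.8   0.    0.91  1.56]
[0.5439 0.1527 1.5465]
```

View pics/ov5.png

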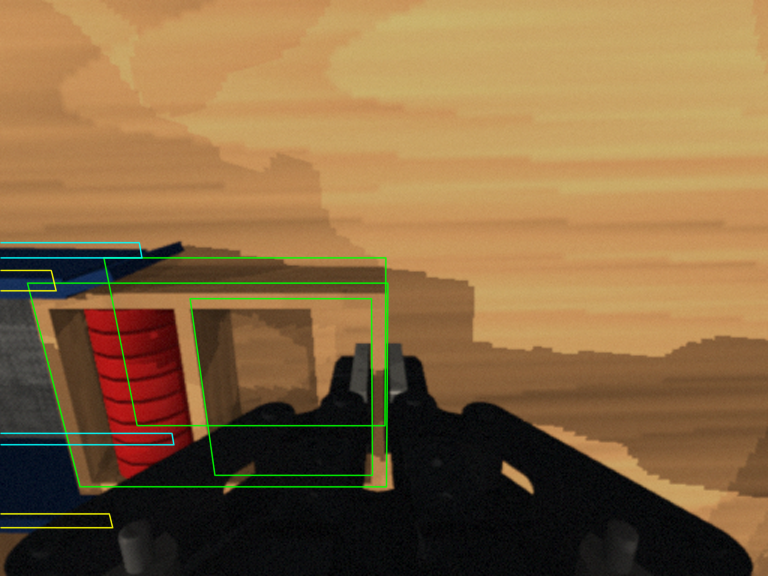

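move_arm --rows "-0.5 0.08 0 0 0 0 0;-1 0 0 0 0 0 0;-1 0 0 0 0 0 0;-1 0 0 0 0 0 0;-0.5 0 0 0 0 0 0;0 0 0 0 0 0 0"

```text
time_s: 8.95
eef_pos: [0.5418, 0.1403, 0.0848]
eef_rot: [0.001, -0.699, 0.716, -0.001]
wrist_force: [0.2, -0.1, 7.2]
opening: 0.043
```

```bash
python3 d.py; python3 ov.py ov6 0
```

```text
t 8.95 pos [0.5418 0.1403 0.0848] yaw -1.5947 zaxis [ 0.004 -0.    -1.   ] F [ 0.2 -0.1  7.2] open 0.043 q [ 0.04  0.44  1.78 -0.    0.92  1.64]
[0.543  0.1928 1.5465]
```

View pics/ov6.png

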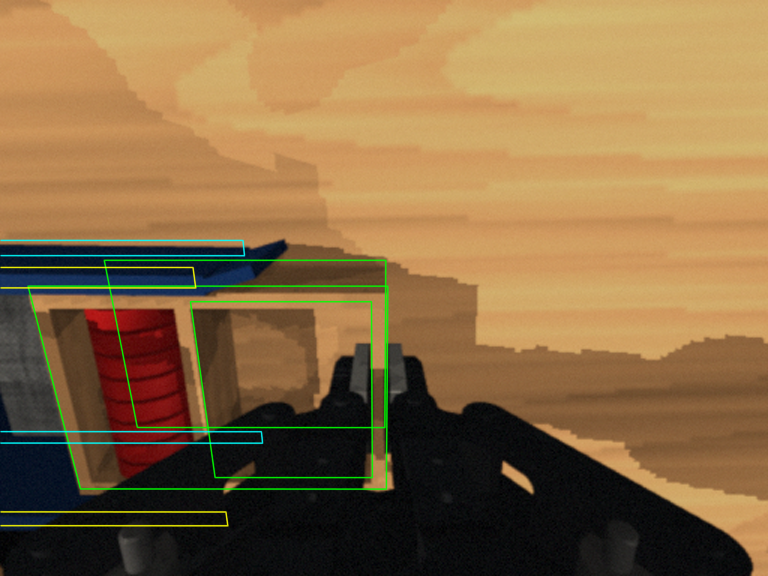

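move_arm --rows "-0.5 0 0 0 0 0 0;-1 0 0 0 0 0 0;-1 0 0 0 0 0 0;-1 0 0 0 0 0 0;-1 0 0 0 0 0 0;-0.5 0 0 0 0 0 0;0 0 0 0 0 0 0;0 0 0 0 0 0 0"

```text
time_s: 9.8
eef_pos: [0.5429, 0.1904, 0.0848]
eef_rot: [0.001, -0.698, 0.716, -0.001]
wrist_force: [0.5, 0.0, 7.2]
opening: 0.043
```

move_arm --rows "-0.2 0 0 0 0 0 0;-0.2 0 0 0 0 0 0;0 0 0 0 0 0 0;0 0 0 0 0 0 0"

```text
time_s: 10.2
eef_pos: [0.543, 0.1936, 0.0848]
eef_rot: [0.001, -0.698, 0.716, -0.001]
wrist_force: [-0.2, -4.1, 8.0]
opening: 0.044
```

move_arm --rows "-0.1 0 0 0 0 0 0;-0.1 0 0 0 0 0 0;0 0 0 0 0 0 0;0 0 0 0 0 0 0"

```text
time_s: 10.6
eef_pos: [0.543, 0.1948, 0.0848]
eef_rot: [0.0, -0.698, 0.716, -0.002]
wrist_force: [-0.2, -7.7, 8.5]
opening: 0.046
```

```bash
python3 d.py; python3 ov.py ov7 0
```

```text
t 10.6 pos [0.543  0.1948 0.0848] yaw -1.5951 zaxis [ 0.003 -0.002 -1.   ] F [-0.2 -7.7  8.5] open 0.046 q [ 0.14  0.47  1.73 -0.    0.94  1.74]
[0.5443 0.2473 1.5465]
```

View pics/ov7.png

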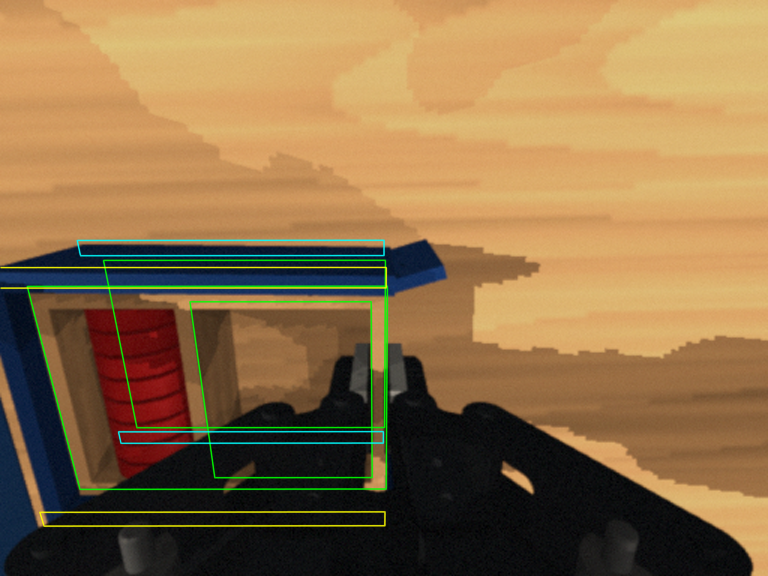

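move_arm --rows "-0.2 0 0 0 0 0 0;-0.2 0 0 0 0 0 0;0 0 0 0 0 0 0;0 0 0 0 0 0 0"

```text
time_s: 11.05
eef_pos: [0.543, 0.1954, 0.0848]
eef_rot: [-0.002, -0.699, 0.716, -0.003]
wrist_force: [-2.9, -25.0, 14.1]
opening: 0.046
```

```bash
python3 d.py; python3 pic.py w8 wrist side
```

```text
t 11.05 pos [0.543  0.1954 0.0848] yaw -1.5949 zaxis [ 0.001 -0.008 -1.   ] F [ -2.9 -25.   14.1] open 0.046 q [ 0.14  0.47  1.73 -0.01  0.94  1.74]
```

View pics/w8.png

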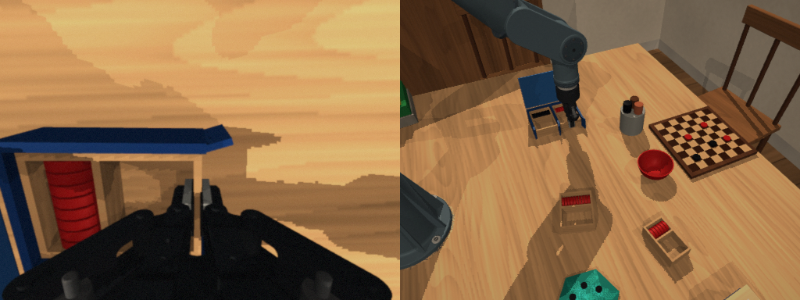

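move_arm --rows "0.2 0 0 0 0 0 0;0.15 0 0 0 0 0 0;0 0 0 0 0 0 0;0 0 0 0 0 0 0.1;0 0 0 0 0 0 0.2;0 0 0 0 0 0 0.3;0 0 0 0 0 0 0.4;0 0 0 0 0 0 0.4;0 0 -1 0 0 0 0.4;0 0 -2 0 0 0 0.4;0 0 -3 0 0 0 0.4;0 0 -4 0 0 0 0.4;0 0 -4 0 0 0 0.4"

```text
time_s: 12.45
eef_pos: [0.5412, 0.1964, 0.2246]
eef_rot: [-0.0, -0.698, 0.716, 0.0]
wrist_force: [1.1, 0.1, 0.6]
opening: 0.401
```

```bash
python3 d.py; python3 pic.py w9 wrist side
```

```text
t 12.45 pos [0.5412 0.1964 0.2246] yaw -1.5952 zaxis [-0.001 -0.    -1.   ] F [1.1 0.1 0.6] open 0.401 q [0.14 0.26 1.68 0.   1.2  1.74]
```

View pics/w9.png

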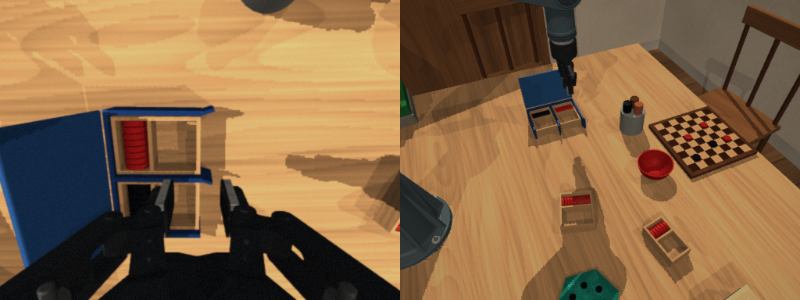

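move_arm --rows "0 0 -4 0 0 0 0;0 0 -4 0 0 0 0;-3.4 0.72 0 0 0 0 0;-3.4 0.72 0 0 0 0 0;-3.4 0.72 0 0 0 0 0;-3.4 0.72 0 0 0 0 0;-3.4 0.72 0 0 0 0 0;-3.4 0.72 0 0 0 0 0;0 0 0 0 0 0 0;0 0 0 0 0 0 0"

```text
time_s: 13.55
eef_pos: [0.5029, 0.4019, 0.3025]
eef_rot: [-0.0, -0.699, 0.715, -0.0]
wrist_force: [0.2, -0.4, 0.6]
opening: 0.002
```

```bash
python3 d.py .503 .40 .193 -1.595; cat > chk.py <<'E'
from h import *
from bench import ctrl
V=[]
for n in('top','side'):
    c=ctrl.camera(n)
    cv2.imwrite(f'pics/{n}_chk.png',c['color'])
    for d in ctrl.trace(n,'tray_b'): print(n,d['bbox'],round(d['confidence'],2),d['region'].sum())
E
python3 chk.py; python3 -c "
import cv2,numpy as np
a=cv2.imread('pics/top_chk.png')[150:250,100:220];b=cv2.imread('pics/side_chk.png')[70:195,130:280]
f=lambda i:cv2.resize(i,(400,400*i.shape[0]//i.shape[1]),interpolation=cv2.INTER_CUBIC)
cv2.imwrite('pics/c10.png',np.hstack([f(a)[:330],f(b)[:330]]))"
```

```text
t 13.55 pos [0.5029 0.4019 0.3025] yaw -1.5934 zaxis [-0.001 -0.001 -1.   ] F [ 0.2 -0.4  0.6] open 0.002 q [ 0.49  0.33  1.42 -0.    1.39  2.08]
shift cm in tool now [ 0.18 -0.02 10.95] rot deg [ 0.03 -0.04  0.09]
shift cm after rot [ 0.19 -0.02 10.95]
top [146.8, 177.9, 184.9, 202.4] 0.94 863
top [269.6, 202.4, 307.4, 242.3] 0.91 1043
top [316.7, 157.2, 359.0, 179.8] 0.67 713
side [306.8, 277.0, 372.3, 345.6] 0.76 2156
side [194.4, 130.6, 233.1, 167.8] 0.68 913
```

View pics/c10.png

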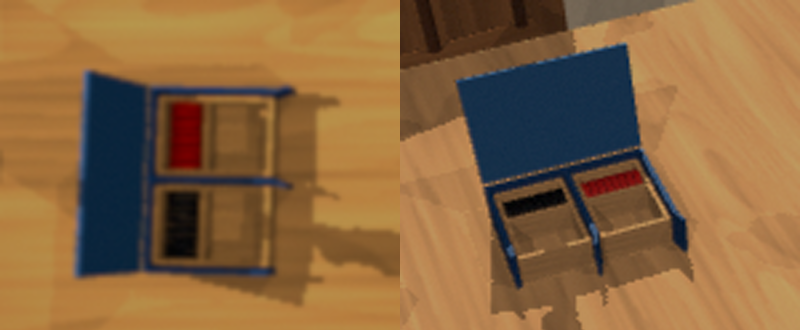

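move_arm --rows "0 0 4 0 0 0 0;0 0 4 0 0 0 0;0 0 3 0 0 0 0;0 0 0 0 0 0 0;2 0 0 0 0 0 0;1.5 0 0 0 0 0 0;1.5 0 0 0 0 0 0;1 0 0 0 0 0 0;1 0 0 0 0 0 0;0 0 0 0 0 0 0"

```text
time_s: 14.75
eef_pos: [0.5029, 0.3307, 0.1968]
eef_rot: [0.002, -0.698, 0.716, -0.001]
wrist_force: [-3.5, -0.3, 11.4]
opening: -0.001
```

```bash
python3 d.py; python3 pic.py w11 top side
```

```text
t 14.75 pos [0.5029 0.3307 0.1968] yaw -1.5967 zaxis [ 0.004  0.002 -1.   ] F [-3.5 -0.3 11.4] open -0.001 q [0.38 0.35 1.63 0.   1.16 1.98]
```

View pics/w11.png

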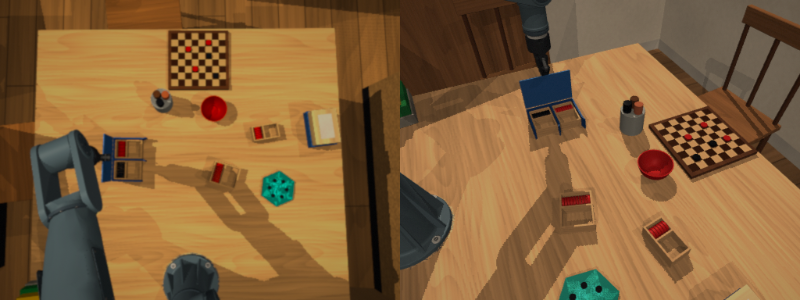

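move_arm --rows "-1 0 -1 0 0 0 0;-3 0 -1 0 0 0 0;-3.5 0 -1 0 0 0 0;0 0 0 0 0 -8.2 0;0 0 0 0 0 -8.2 0;0 0 0 0 0 -8.2 0;0 0 0 0 0 -8.2 0;0 0 0 0 0 -8.2 0;0 0 0 0 0 -8.2 0;0 0 0 0 0 -8.2 0;0 0 0 0 0 -8.2 0;0 0 0 0 0 -8.2 0;0 0 0 0 0 -8.2 0;0 0 0 0 0 -8 0;0 0 0 0 0 0 0"

```text
time_s: 16.35
eef_pos: [0.5039, 0.4065, 0.224]
eef_rot: [-0.0, 1.0, -0.012, 0.001]
wrist_force: [0.2, 0.1, -0.1]
opening: -0.001
```

```bash
python3 d.py; cat > lid.py <<'E'
from h import *
from bench import ctrl
box=np.array([.5013,.2529,1.5465])
best=[]
for n in('side','top'):
    c=ctrl.camera(n);cv2.imwrite(f'pics/{n}_l.png',c['color'])
    t=[d for d in ctrl.trace(n,'lid')]
    for d in t[:2]: print(n,d['bbox'],round(d['confidence'],2))
    if t:
        m=t[0]['region'];g=np.arange(0,1.96,.02)
        f=[miss(c,m,[lid_pts(box,a)],pad=40) for a in g];print(n,'lid',g[int(np.argmin(f))],min(f))
E
python3 lid.py; python3 pic.py w12 wrist side
```

```text
t 16.35 pos [0.5039 0.4065 0.224 ] yaw -0.0236 zaxis [ 0.001  0.001 -1.   ] F [ 0.2  0.1 -0.1] open -0.001 q [0.5  0.41 1.48 0.   1.25 0.52]
side [154.7, 89.4, 219.5, 141.3] 0.79
side lid 1.52 126.25
top [132.0, 169.2, 144.2, 233.2] 0.58
top lid 1.54 61.453125
```

View pics/w12.png

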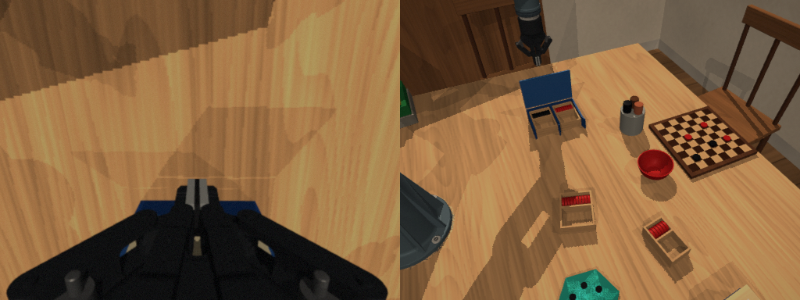

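move_arm --rows "0 2.5 0.3 0 0 0 0;0 3 0.4 0 0 0 0;0 2 0.4 0 0 0 0;0 1.2 0 0 0 0 0;0 1.3 0.15 0 0 0 0;0 1.3 0.2 0 0 0 0;0 1.3 0.6 0 0 0 0;0 1.25 0.65 0 0 0 0;0 0 0 0 0 0 0"

```text
time_s: 17.55
eef_pos: [0.4997, 0.2662, 0.1946]
eef_rot: [0.001, 1.0, -0.013, -0.001]
wrist_force: [-0.0, 0.0, -1.0]
opening: 0.001
```

```bash
python3 d.py; python3 lid.py; python3 pic.py w13 wrist side
```

```text
t 17.55 pos [0.4997 0.2662 0.1946] yaw -0.0259 zaxis [-0.002 -0.001 -1.   ] F [-0.  0. -1.] open 0.001 q [ 0.28  0.28  1.72 -0.    1.14  0.31]
side [159.8, 110.9, 228.0, 139.2] 0.84
side lid 0.88 83.234375
top [142.4, 173.2, 162.6, 236.1] 0.91
top lid 0.88 503.35938
```

View pics/w13.png

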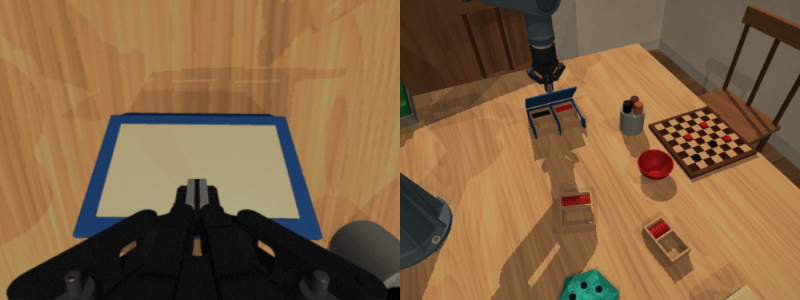

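move_arm --rows "0 1.2 0.8 0 0 0 0;0 1.2 0.85 0 0 0 0;0 1 1.2 0 0 0 0;0 0.9 1.25 0 0 0 0;0 0.4 1 0 0 0 0;0 0.2 1 0 0 0 0;0 0 0.8 0 0 0 0;0 0 0 0 0 0 0"

```text
time_s: 18.65
eef_pos: [0.4984, 0.2188, 0.1255]
eef_rot: [0.0, 1.0, -0.012, -0.001]
wrist_force: [0.5, -0.2, -1.0]
opening: 0.0
```

```bash
python3 d.py; python3 lid.py; python3 pic.py w14 wrist side
```

```text
t 18.65 pos [0.4984 0.2188 0.1255] yaw -0.0245 zaxis [-0.002 -0.    -1.   ] F [ 0.5 -0.2 -1. ] open 0.0 q [ 0.2   0.35  1.81 -0.    0.99  0.22]
top [140.9, 174.9, 182.0, 230.9] 0.88
top [320.6, 158.9, 357.4, 179.5] 0.24
top lid 1.28 757.6094
```

View pics/w14.png

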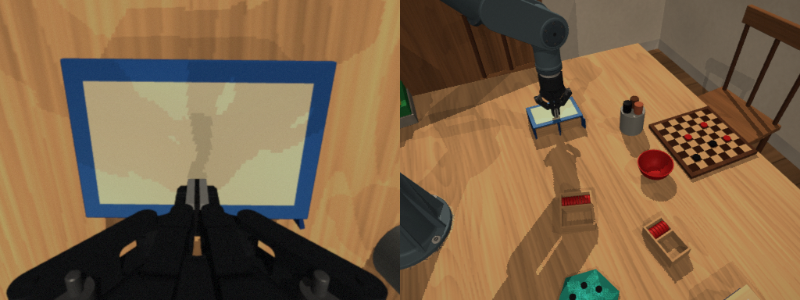

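Nearly shut; press down until the stop shows as force.

move_arm --rows "0 0 0.2 0 0 0 0;0 0 0.2 0 0 0 0;0 0 0 0 0 0 0;0 0 0 0 0 0 0"

```text
time_s: 19.35
eef_pos: [0.4994, 0.2192, 0.1245]
eef_rot: [-0.0, 1.0, -0.012, 0.0]
wrist_force: [-5.4, -0.7, 12.9]
opening: -0.003
```

move_arm --rows "0 0 0.2 0 0 0 0;0 0 0.1 0 0 0 0;0 0 0 0 0 0 0;0 0 0 0 0 0 0"

```text
time_s: 19.75
eef_pos: [0.4996, 0.2192, 0.1241]
eef_rot: [0.0, 1.0, -0.012, 0.0]
wrist_force: [-13.9, -3.4, 36.1]
opening: 0.001
```

move_arm --rows "0 0 -0.5 0 0 0 0;0 0 -1 0 0 0 0;0 0 -3 0 0 0 0;0 0 -4 0 0 0 0;0 0 -4 0 0 0 0;0 -4 -4 0 0 0 0;0 -4 0 0 0 0 0;0 -4 0 0 0 0 0;0 -4 0 0 0 0 0;0 0 0 0 0 0 0;0 0 0 0 0 0 0"

```text
time_s: 20.85
eef_pos: [0.5023, 0.375, 0.2797]
eef_rot: [0.0, 1.0, -0.011, -0.0]
wrist_force: [-0.4, -0.1, 0.1]
opening: 0.001
```

```bash
python3 d.py; python3 lid.py; python3 - <<'E'
import cv2,numpy as np
from h import *
from bench import ctrl
box=[.5013,.2529,1.5465];o=[]
for n,(x,y,w,h) in(('top',(100,150,120,100)),('side',(130,70,150,125))):
    c=ctrl.camera(n);im=c['color'];cv2.imwrite(f'pics/{n}_end.png',im)
    z=cv2.resize(im[y:y+h,x:x+w],None,fx=400/w,fy=400/w,interpolation=cv2.INTER_CUBIC)
    P=lid_pts(box,0)[[2,3,7,6]];cv2.polylines(z,[((proj(c,P)+.5-[x,y])*400/w).astype(int)],True,(0,255,255),1);o.append(z[:330])
cv2.imwrite('pics/end.png',np.hstack(o))
E
```

```text
t 20.85 pos [0.5023 0.375  0.2797] yaw -0.0225 zaxis [-0.001 -0.001 -1.   ] F [-0.4 -0.1  0.1] open 0.001 q [ 0.45  0.32  1.49 -0.    1.33  0.47]
side [163.3, 123.7, 231.7, 166.5] 0.92
side lid 0.0 130.125
top [144.2, 175.9, 181.6, 233.0] 0.6
top [191.0, 111.8, 221.4, 143.4] 0.58
top lid 0.06 136.59375
```

View pics/end.png

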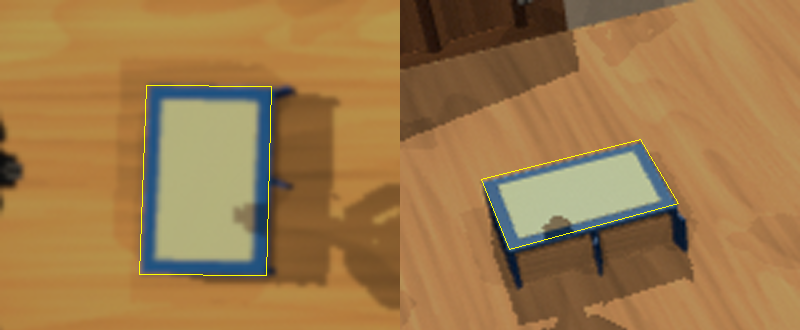

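View pics/side_end.png

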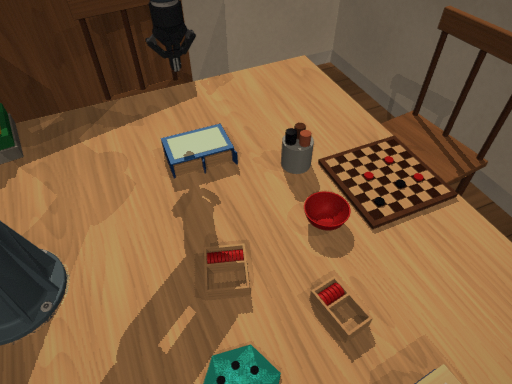

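The lid outline matches the shut position in both pictures. The tray's rear face is flush with the black tray's, and everything else is undisturbed.

```bash
python3 -c "
from bench import ctrl
print(ctrl.hand_in())"
```

```text
the job is handed in; nothing more can be done
None
```

I found tray_b and slid it, checkers first, into the empty bay. I then shut the lid and handed the job in at about 21 s of robot time. No verdict came back.

**Choosing the tray:** I fitted all three widths to the outlines from the two fixed cameras. The tray nearest the box fitted 76 mm best, with an error of 4.2 against 12 to 14 for the other widths.

**Sliding it in:** I gripped the tray's rear wall and kept it flat on the table. I turned it about 30° to line up with the bay and slid it in until it met the back wall with about 25 N.

**Closing the lid:** My first push from behind touched the lid's edge with the finger linkage (about 11 N down), which moved the lid from about 1.7 to 1.53 rad. I backed off, turned the gripper 90° and finished from there. The final press met a hard stop at about 36 N with the fingertips.

**Last checks:**
- **Tray:** With the lid open, pictures showed tray_b level with the fixed black-checker tray and flush with the box front. I judged this by eye and contact force; I did not fit its final pose to the millimetre.
- **Lid:** The side camera gave 0.00 rad. The top camera's fit gave 0.06 rad, just over the 0.05 limit, but that outline was rough. The shut-lid outline matched the picture in both views.
- **Everything else:** The other two trays lay flat on the table. The bowl, tin and trivet looked unmoved by eye, and the arm was clear of everything.

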